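Call the next ball on the games-room dial

ROBOT

A 6-joint arm with a two-finger parallel gripper is mounted at the origin on the work surface. World frame = base frame: x ahead of the robot, y to its left, z up, the work surface at z = 0. Lengths are in mm, angles in rad, forces in N, time in s.
With the tool pointing down it reaches from about 350 to 725 mm from the base axis. Payload 6 kg.
Tool frame: the origin (TCP) lies on the centre line of the jaws, within the pads' length; the fingertips stand 17 mm ahead of it and the grasp point (between the pads) lies 2 mm behind it; z points along the fingers, y is the line along which they close (so a half turn about z gives the same grasp; the last joint's range is limited). The gripper opens to 85 mm and grips with 20 to 120 N. Pads are 22 mm wide; open, the fingers measure 114 mm over their backs; the gripper's body (76 mm by 85 mm) begins 54 mm behind the grasp point. The pads swing forward as they close: fully open they stand 13 mm farther back than shut.
Start: joints at [-1.016, 0.04, 0.085, 0, -1.615, -0.334], TCP at [131.418, -585.41, 248.261] pointing down, gripper open.
Joint ranges: [-2.56, 2.56], [-1.29, 2.01], [-1.08, 1.49], [-3.29, 1.98], [-2.81, -0.18], [-2.99, 2.99]. Speed limits (rad/s): [2.57, 2.57, 3.01, 3.14, 3.14, 3.14].

INTERFACE

Orientations are given as a rotation vector (axis times angle).
In Python, from rig import ctrl, eyes gives the robot as it stands.
- The arm moves only by the shell command python3 -m jog 'ROWS' [OPENING] [FORCE]. ROWS is JSON, a list of rows, each a list of 2 entries, a list of its own where there are three numbers: the shift along the tool's x, y, z in cm, then the turn, a rotation vector about the tool's x, y, z in degrees. A call has 1 to 20 rows; each row is the pose to reach, as a shift and turn from the pose commanded when the call began, along the tool's axes at that moment; what a row does not reach only later rows make up. A row lasts 1/8 s, in which the tool goes at most 62.5 mm and 10.7 degrees, less where a joint would pass 70% of its speed; a pose out of reach is approached as far as the arm can. A call with a gripper value outside its range is refused whole. OPENING is the gripper command: -1 is shut, 1 is fully open, values between are in proportion, set as the call begins (- or left out, the last holds). The fingers move at their own pace and stop on an object; FORCE is the grip in N (left out, the last holds). Time passes only in rows, so rows that repeat a pose let the fingers close. It gives the time, the measured TCP pose, the force, the opening and the grip force at its end, in the units of the state.
- ctrl.sense(): the state, without advancing time (a new reading comes with each control period).
- eyes.capture(name): name is "side" or "top" or "wrist"; returns the picture (480x640x3 uint8, red, green, blue); there is no depth.
- eyes.calibration(name): a dict with "fovy" (degrees; the focal length in pixels is half the picture's height over the tangent of half this angle, whatever the lens; pixels are square), "cx", "cy" (the principal point, pixels), "position" and "orientation" of the camera in the world. Camera axes: x right, y up, looking along -z (the intrinsics and any distortion apply to the point x, -y, -z); pixel columns grow to the right and rows downward; lengths in mm; the calibration is good to about 2 mm. A picture is of the moment at which its call begins: read the wrist's pose just before it. calibration takes no time and is no camera call; for the wrist camera it gives the pose at the moment of the call.
- ctrl.sign_off(): hands the job in; it is judged then, once.
The state is a dict: "t": time; "joint_pos": joint angles; "qvel": joint speeds; "tau": joint torques, N m; "eef_pos": TCP position; "orientation": TCP orientation; "contact_force": force on the tool from outside, world axes, zero at the start; "wrist_torque": the same for the moment, N m; "opening": finger opening in mm; "gripper_force": force on a finger pad.
Only numpy, scipy, OpenCV 4.12 (cv2) and the standard library are available. Lean on these libraries where they do the work, as an engineer would, in place of code of your own. Each camera call takes 0.05 s, during which the arm holds its last target. There are 200 camera calls.

TASK

With a fingertip, push the dial's pointer arm round until its tip is over the disc of the same colour as the ball on the white stand, then press the white buzzer button right down and let it come up. Only push: never pinch the pointer, never sound the buzzer while the pointer is off the right disc, and leave the balls and everything else on the table where they are.

Things in the scene. Friction and masses are not known exactly. Their poses are not given: they have to be found in the camera images.
- pointer (a joint): hinge of the dial's pointer, rad: counter-clockwise from above is positive, stops at -1.75 and 1.75, 0 is mid-travel (pointing roughly towards the robot). It turns freely both ways with a stiff, spring-less friction (about 0.10 N m, some 1.2 N pushed 85 mm from the hub) and stays where it is left
- pointer_hub (a point): on the pointer's upright turning axis, top of the brass hub (radius 20 mm, from z = 34 to 60 mm above the table, this point at 58 mm). The hub is at the middle of the round wooden dial board (radius 148 mm, top 18 mm above the table, lying flat)
- pointer_tip (a point): tip of the white pointer arm, 127 mm from the axis, at 46 mm above the table. The arm is a level straight bar, 16 mm wide, its flanks upright, from 34 to 58 mm above the table (16 mm of air between it and the board), full width from the hub to 115 mm from the axis, then tapering to the tip
- pointer_left: left flank of the pointer arm, seen from the hub to the tip (the arm is two bars 7 mm thick side by side); origin on the turning axis at the table's height, x along the arm to the tip, z up. Push here to turn clockwise from above
- pointer_right: right flank of the pointer arm, its mirror image, same origin and axes. Push here to turn counter-clockwise from above
- disc_red: red disc fixed on the dial board, radius 18 mm, centred 127 mm from the dial's axis, its top 20 mm above the table (14 mm below the arm); origin at the centre of its underside. The four discs' places on the dial are shuffled; all lie within the pointer's travel, at -1.45, -0.75, 0.75 and 1.45 rad
- disc_yellow: yellow disc fixed on the dial board, radius 18 mm, centred 127 mm from the dial's axis, its top 20 mm above the table (14 mm below the arm); origin at the centre of its underside. The four discs' places on the dial are shuffled; all lie within the pointer's travel, at -1.45, -0.75, 0.75 and 1.45 rad
- disc_blue: blue disc fixed on the dial board, radius 18 mm, centred 127 mm from the dial's axis, its top 20 mm above the table (14 mm below the arm); origin at the centre of its underside. The four discs' places on the dial are shuffled; all lie within the pointer's travel, at -1.45, -0.75, 0.75 and 1.45 rad
- disc_green: green disc fixed on the dial board, radius 18 mm, centred 127 mm from the dial's axis, its top 20 mm above the table (14 mm below the arm); origin at the centre of its underside. The four discs' places on the dial are shuffled; all lie within the pointer's travel, at -1.45, -0.75, 0.75 and 1.45 rad
- ball_red_center (a point): centre of the plain red pool ball, 57 mm across, loose in a shallow square seat either on the white stand or in the dark wooden rack
- ball_yellow_center (a point): centre of the plain yellow pool ball, 57 mm across, loose in a shallow square seat either on the white stand or in the dark wooden rack
- ball_blue_center (a point): centre of the plain blue pool ball, 57 mm across, loose in a shallow square seat either on the white stand or in the dark wooden rack
- ball_green_center (a point): centre of the plain green pool ball, 57 mm across, loose in a shallow square seat either on the white stand or in the dark wooden rack
- stand_seat (a point): mouth of the one seat of the white stand (a fixed square block 80 by 80 by 30 mm), on its top face at 30 mm above the table; the ball here has its centre about 22 mm above this point. The three other balls sit in the dark rack (80 by 240 by 30 mm)
- buzzer_top (a point): centre of the top of the white round push button (radius 21 mm), 22 mm above the table, in its round black fixed housing (radius 29 mm, 12 mm tall); it is pressed straight down
- buzzer (a joint): how far the buzzer button is pressed, m: 0 up, 0.006 fully down; it sounds beyond 0.004. A spring (about 5 N fully down) brings it back up
- chalk_a: blue chalk cube, 23 by 23 by 21 mm, loose on the table, a bystander; origin on the table under it
- chalk_b: blue chalk cube, 23 by 23 by 21 mm, loose on the table, a bystander; origin on the table under it
- can: white and blue drinks can, 66 mm across, 115 mm tall, upright, loose on the table, a bystander; origin on the table under it
- brush: table brush, grey head and wooden handle, lying flat along its x, loose on the table, a bystander; origin on the table under it

How it is judged (in metres and radians):
On the way, in this order (a step that is already met when the one before it is completed fails the run):
1. the pointer's tip rests over the disc of the called colour (((horizontal distance between ball_red_center and stand_seat below 0.015 m and horizontal distance between pointer_tip and disc_red below 0.018 m) or (horizontal distance between ball_yellow_center and stand_seat below 0.015 m and horizontal distance between pointer_tip and disc_yellow below 0.018 m) or (horizontal distance between ball_blue_center and stand_seat below 0.015 m and horizontal distance between pointer_tip and disc_blue below 0.018 m) or (horizontal distance between ball_green_center and stand_seat below 0.015 m and horizontal distance between pointer_tip and disc_green below 0.018 m)) and velocity of joint pointer between -0.05 and 0.05 rad/s), for 0.2 s.
2. the buzzer is pressed (((horizontal distance between ball_red_center and stand_seat below 0.015 m and horizontal distance between pointer_tip and disc_red below 0.018 m) or (horizontal distance between ball_yellow_center and stand_seat below 0.015 m and horizontal distance between pointer_tip and disc_yellow below 0.018 m) or (horizontal distance between ball_blue_center and stand_seat below 0.015 m and horizontal distance between pointer_tip and disc_blue below 0.018 m) or (horizontal distance between ball_green_center and stand_seat below 0.015 m and horizontal distance between pointer_tip and disc_green below 0.018 m)) and value of joint buzzer above 0.004 m).
At the end, for the whole second after the job is handed in: The pointer's tip is at rest over the disc (within its 18 mm radius) whose colour is that of the ball on the white stand, the buzzer has been pressed after that (beyond 4 mm) and is up again, and the balls and bystanders are within 12 mm of where they were (all of step 1 and value of joint buzzer below 0.0015 m and distance of each of ball_red_center, ball_yellow_center, ball_blue_center, ball_green_center, chalk_a, chalk_b, can, brush from where it was at the start of the episode below 0.012 m); the robot touches nothing.
It fails at once if the pointer is pinched: the fingers press on both its flanks at once (contact force between the fingers and pointer_left above 2 N and contact force between the fingers and pointer_right above 2 N).
It fails at once if the buzzer is sounded while the pointer is off the right disc (value of joint buzzer above 0.004 m and not ((horizontal distance between ball_red_center and stand_seat below 0.015 m and horizontal distance between pointer_tip and disc_red below 0.018 m) or (horizontal distance between ball_yellow_center and stand_seat below 0.015 m and horizontal distance between pointer_tip and disc_yellow below 0.018 m) or (horizontal distance between ball_blue_center and stand_seat below 0.015 m and horizontal distance between pointer_tip and disc_blue below 0.018 m) or (horizontal distance between ball_green_center and stand_seat below 0.015 m and horizontal distance between pointer_tip and disc_green below 0.018 m))).
It fails at once if a ball is lifted or moved more than 12 mm (distance of any of ball_red_center, ball_yellow_center, ball_blue_center, ball_green_center from where it was at the start of the episode above 0.012 m).
It fails at once if a bystander is lifted or moved more than 12 mm (distance of any of chalk_a, chalk_b, can, brush from where it was at the start of the episode above 0.012 m).
It also fails if it takes over 51 s, if anything falls off the work surface, if the arm or the gripper's body presses on something with over 40 N, if the wrist force passes 120 N, or if a joint passes its speed limit or range.

## Working session

There is one attempt and no reset: what is moved stays moved. The work goes in short steps, Python scripts to look and compute and a shell command to move; the robot and the scene stay as the last step left them, time stands still between calls to the robot, and variables do not carry over. Pictures are saved under pics/ and viewed, at most 10 in all, crops included, and the job is handed in when it is done.

```bash
mkdir -p pics
python3 - <<'E'
from rig import ctrl, eyes
import cv2
s=ctrl.sense();print(s)
for n in("top","side"):
    print(n,eyes.calibration(n)); cv2.imwrite(f"pics/{n}0.png",eyes.capture(n)[:,:,::-1])
E
```

```text
{'t': 0.0, 'joint_pos': array([-1.01631314e+00,  4.08246580e-02,  8.38131665e-02, -4.87620534e-04,
       -1.61553665e+00, -3.33693419e-01]), 'qvel': array([ 1.37720649e-03, -1.21226991e-03,  2.07896780e-04,  3.88773786e-04,
        6.46096642e-04,  7.98685081e-05]), 'tau': array([ 3.36047231e-05, -3.68201566e+01,  3.47415590e+01,  6.93234622e+00,
       -5.31101265e-03,  2.76789245e-05]), 'eef_pos': array([ 131.41495143, -585.11373636,  247.26817881]), 'orientation': array([ 3.46110534e-01, -3.12215295e+00, -2.81331375e-03]), 'contact_force': array([ 0.85079872, -0.79725498,  0.08110163]), 'wrist_torque': array([-0.02690074, -0.00485587,  0.00348826]), 'gripper_force': 0.0, 'opening': 85.16641594042007}
top {'fovy': 51.427261786121406, 'cx': 320.94674898197593, 'cy': 242.1510860650622, 'position': array([ 436.28623094,  -65.98725794, 1173.87227895]), 'orientation': array([ 0.13596432, -0.08508746, -1.5961478 ])}
side {'fovy': 57.467697971493294, 'cx': 316.9871428811099, 'cy': 245.0279045034268, 'position': array([214.43790231, 573.83387213, 793.94342331]), 'orientation': array([ 0.28728466, -1.0215425 , -2.43535963])}
```

View pics/top0.png

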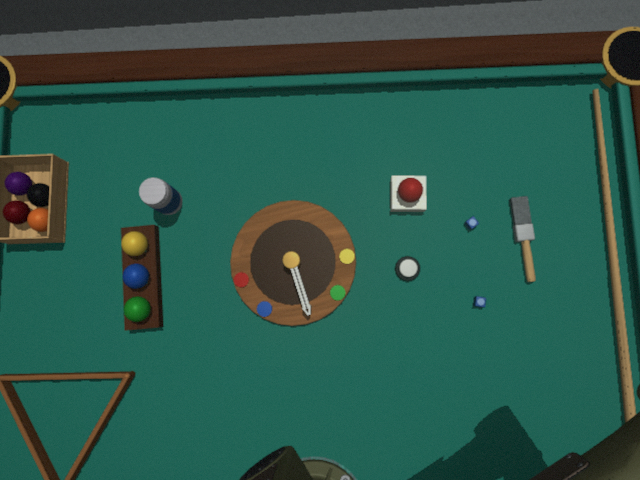

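View pics/side0.png

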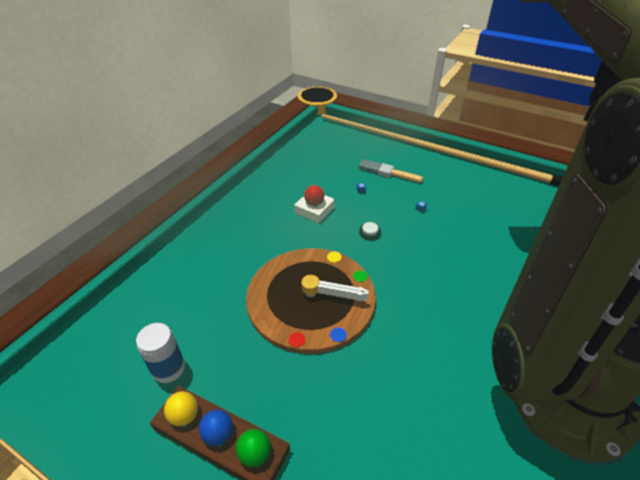

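The top view shows the red ball (410,189) on the white stand. The red disc is at (241,280), the hub at (291,260), the pointer tip at (308,314) and the buzzer at (408,268). I'll convert these to positions next.

```bash
cat > h.py <<'E'
from rig import ctrl, eyes
import numpy as np, cv2
from scipy.spatial.transform import Rotation as R
def cast(n,px,z,c=None):
    c=c or eyes.calibration(n); f=240/np.tan(np.radians(c["fovy"]/2))
    d=R.from_rotvec(c["orientation"]).apply([(px[0]-c["cx"])/f,-(px[1]-c["cy"])/f,-1])
    p=np.array(c["position"]); return (p+d*(z-p[2])/d[2])[:2]
def blob(im,lo,hi,box):
    x0,y0,x1,y1=box
    m=cv2.inRange(cv2.cvtColor(im[y0:y1,x0:x1],cv2.COLOR_RGB2HSV),lo,hi)
    n,l,s,c=cv2.connectedComponentsWithStats(m); k=1+np.argmax(s[1:,4])
    return c[k]+[x0,y0], s[k,4]
def tool(dw):  # world vector mm -> tool cm
    return R.from_rotvec(ctrl.sense()["orientation"]).inv().apply(dw)/10
E
python3 - <<'E'
from h import *
im=eyes.capture("top")
disc={"red":((0,150,80),(8,255,255),(228,266,256,294)),"blue":((100,150,60),(125,255,255),(250,296,280,322)),
"green":((50,150,60),(75,255,255),(326,280,350,304)),"yellow":((20,150,80),(35,255,255),(336,244,358,268))}
P={}
for k,a in disc.items():
    c,n=blob(im,*a); P[k]=cast("top",c,20); print(k,c,n,P[k])
# circle centre from discs
A=np.array([[2*x,2*y,1] for x,y in P.values()]);b=np.array([x*x+y*y for x,y in P.values()])
s=np.linalg.lstsq(A,b,rcond=None)[0];print("centre",s[:2],np.sqrt(s[2]+s[0]**2+s[1]**2))
c,n=blob(im,(10,120,120),(28,255,255),(276,245,306,275));print("hub",c,n,cast("top",c,60))
print("tip",cast("top",(308,314),46))
c,n=blob(im,(0,0,130),(180,60,255),(390,250,426,286));print("buzz",c,n,cast("top",c,22))
for k,v in P.items(): print(k,np.degrees(np.arctan2(*(v-s[:2])[::-1])))
v=cast("top",(308,314),46)-s[:2];print("ptr",np.degrees(np.arctan2(v[1],v[0])),np.hypot(*v))
im=eyes.capture("side")
for nm,px,z in(("hub",(311,280),60),("buzz",(370,228),22),("red",(297,340),20)):print("side",nm,cast("side",px,z))
print(R.from_rotvec(ctrl.sense()["orientation"]).as_matrix().round(3))
E
```

```text
red [240.85714286 279.34920635] 189 [518.02410509 157.92277895]
blue [264.02547771 308.56687898] 157 [449.17713014 104.44158126]
green [337.20472441 292.67716535] 127 [481.02821297 -65.21810809]
yellow [345.35714286 259.67857143] 28 [556.83064496 -86.47732475]
centre [553.49543766  37.59878066] 124.81502722349028
hub [290.8377193  259.21052632] 228 [557.33601906  36.7975079 ]
tip [434.20605373   1.67142247]
buzz [408.  267.5] 240 [ 534.25196712 -230.01783914]
red 106.42543710458642
blue 147.34995314056513
green -125.17688178622733
yellow -88.46024102560962
ptr -163.23884550611294 124.58223061744312
side hub [554.15889016  31.69137273]
side buzz [ 530.46374312 -228.43478026]
side red [513.31625205 157.49688149]
[[-0.976 -0.219 -0.   ]
 [-0.219  0.976  0.001]
 [ 0.     0.001 -1.   ]]
```

```bash
python3 -m jog '[[[-4,4,0],[0,0,0]],[[-8,8,0],[0,0,0]],[[-12,12,0],[0,0,0]],[[-16,16,0],[0,0,0]],[[-20,20,0],[0,0,0]],[[-24,24,0],[0,0,0]],[[-28,28,0],[0,0,0]],[[-32,32,2],[0,0,0]],[[-36,36,4],[0,0,0]],[[-40,40,6],[0,0,0]],[[-44,44,8],[0,0,0]],[[-46.8,46.5,12],[0,0,4]],[[-46.8,46.5,12],[0,0,4]],[[-46.8,46.5,12],[0,0,4]],[[-46.8,46.5,12],[0,0,4]]]' -1 40
python3 - <<'E'
from h import *
s=ctrl.sense();print(s["eef_pos"],s["opening"]);print(R.from_rotvec(s["orientation"]).as_matrix().round(3))
a=eyes.capture("side");b=eyes.capture("wrist");cv2.imwrite("pics/s1.png",np.hstack([a,b])[:,:,::-1][::2,::2])
E
```

```text
t: 2.08
eef_pos: [486.6, -29.8, 129.8]
orientation: [-0.236, 3.13, 0.001]
contact_force: [-0.6, 0.7, 0.5]
opening: 0.5
gripper_force: 0.0
[486.59113561 -29.81151914 129.83473071] 0.4711161038028494
[[-0.989 -0.15   0.002]
 [-0.15   0.989  0.001]
 [-0.003  0.    -1.   ]]
```

View pics/s1.png

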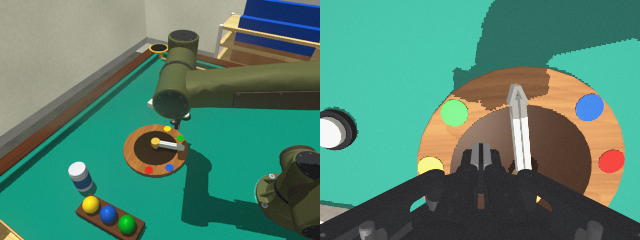

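The wrist view shows the shut fingers just to the left of the pointer, with the discs running green, blue, red as expected. Next I'll descend and compute the arc.

```bash
python3 -m jog '[[[0,0,3],[0,0,0]],[[0,0,6],[0,0,0]],[[0,0,8.2],[0,0,0]],[[0,0,8.2],[0,0,0]],[[0,0,8.2],[0,0,0]]]'
cat > arc.py <<'E'
import sys
from h import *
hub=np.array([555,36.5])
s=ctrl.sense();M=R.from_rotvec(s["orientation"]).as_matrix();yaw=np.degrees(np.arctan2(M[1,0],M[0,0]))%360
print(s["eef_pos"],s["contact_force"],yaw)
for t in map(float,sys.argv[1:]):
    a=np.radians(t);d=np.array([np.cos(a),np.sin(a)]);l=np.array([-d[1],d[0]])
    p=hub+85*d+23*l-s["eef_pos"][:2]
    print(t,tool([*p,0])[:2].round(2),round(yaw-t,1))
E
python3 arc.py 200 195 190 185 180 175 170 165 160 155 150 145 140 135 130 125 120 115
```

```text
t: 2.8
eef_pos: [487.0, -29.4, 47.9]
orientation: [-0.236, 3.131, 0.0]
contact_force: [0.8, -0.2, -0.1]
opening: 0.2
gripper_force: 0.0
[486.97956451 -29.38098807  47.90030405] [ 0.76718169 -0.22966608 -0.11643704] 188.63757437449556
200.0 [0.17 1.56] -11.4
195.0 [0.48 2.26] -6.4
190.0 [0.73 2.99] -1.4
185.0 [0.91 3.74] 3.6
180.0 [1.03 4.49] 8.6
175.0 [1.09 5.26] 13.6
170.0 [1.07 6.03] 18.6
165.0 [0.99 6.79] 23.6
160.0 [0.85 7.55] 28.6
155.0 [0.64 8.29] 33.6
150.0 [0.36 9.  ] 38.6
145.0 [0.02 9.69] 43.6
140.0 [-0.37 10.35] 48.6
135.0 [-0.82 10.97] 53.6
130.0 [-1.33 11.55] 58.6
125.0 [-1.88 12.09] 63.6
120.0 [-2.48 12.57] 68.6
115.0 [-3.11 13.  ] 73.6
```

```bash
python3 -m jog '[[[0.1,0.8,0],[0,0,0]],[[0.2,1.5,0],[0,0,0]],[[0.5,2.3,0],[0,0,0]],[[0.7,3,0],[0,0,0]],[[0.9,3.7,0],[0,0,4]],[[1,4.5,0],[0,0,9]],[[1.1,5.3,0],[0,0,14]],[[1.1,6,0],[0,0,19]],[[1,6.8,0],[0,0,24]],[[0.8,7.6,0],[0,0,29]],[[0.6,8.3,0],[0,0,34]],[[0.4,9,0],[0,0,39]],[[0,9.7,0],[0,0,44]],[[-0.4,10.4,0],[0,0,49]],[[-0.8,11,0],[0,0,54]],[[-1.3,11.6,0],[0,0,59]],[[-1.9,12.1,0],[0,0,64]],[[-2.5,12.6,0],[0,0,69]],[[-3.1,13,0],[0,0,74]],[[-3.1,13,0],[0,0,74]]]'; python3 arc.py 115 113 111 109 107 106
python3 - <<'E'
from h import *
a=eyes.capture("side");b=eyes.capture("wrist");cv2.imwrite("pics/s2.png",np.vstack([cv2.resize(a[200:400,200:450],None,fx=1.6,fy=1.6),cv2.resize(b,(400,300))])[:,:,::-1][:600])
E
```

```text
t: 5.3
eef_pos: [521.5, 42.0, 39.1]
orientation: [-1.536, -2.65, -0.087]
contact_force: [-21.6, 16.6, 13.2]
opening: 0.2
gripper_force: 19.0
[521.52467819  41.95573583  39.05649199] [-21.5528829  16.6211554  13.2381883] 119.82092291973139
115.0 [6.5  1.05] 4.8
113.0 [6.54 1.35] 6.8
111.0 [6.58 1.66] 8.8
109.0 [6.61 1.96] 10.8
107.0 [6.63 2.27] 12.8
106.0 [6.63 2.42] 13.8
```

View pics/s2.png

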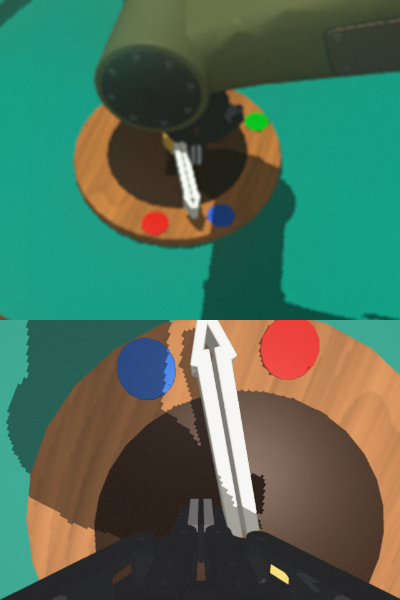

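The side view shows the pointer just past blue, short of red. The fingers have slid in to the hub and the tool has dropped, so I'm checking the joints.

```bash
python3 - <<'E'
from h import *
s=ctrl.sense();print(s["joint_pos"].round(3),s["tau"].round(1),s["qvel"].round(2),s["wrist_torque"])
print(R.from_rotvec(s["orientation"]).as_matrix().round(3))
E
python3 -m jog '[[[0,0,0],[0,0,0]]]'
```

```text
[ 0.4   -0.056 -0.364 -0.1   -1.265 -2.99 ] [ -6.7 -26.2  33.9  10.3   3.8  -0.2] [ 0.01 -0.   -0.01  0.01  0.   -0.  ] [3.20073858 5.38767622 0.55737792]
[[-0.496  0.867 -0.038]
 [ 0.863  0.498  0.087]
 [ 0.094  0.01  -0.995]]
t: 5.52
eef_pos: [521.4, 42.1, 39.1]
orientation: [-1.534, -2.653, -0.086]
contact_force: [-16.8, 10.0, 10.0]
opening: 0.1
gripper_force: 16.4
```

```bash
python3 -m jog '[[[0,-1,-0.5],[0,0,-8]],[[0,-2,-1],[0,0,-16]],[[0,-3,-1.5],[0,0,-24]],[[0,-3,-1.5],[0,0,-32]],[[0,-3,-1.5],[0,0,-32]]]';python3 - <<'E'
from h import *
s=ctrl.sense();print(s["joint_pos"].round(3))
print(R.from_rotvec(s["orientation"]).as_matrix().round(3))
E
```

```text
t: 6.15
eef_pos: [498.9, 23.9, 54.1]
orientation: [-0.754, -2.996, -0.114]
contact_force: [-0.7, 0.4, 0.5]
opening: 0.4
gripper_force: 0.0
[ 0.387 -0.14  -0.415 -0.093 -1.293 -2.426]
[[-0.88   0.474 -0.03 ]
 [ 0.47   0.879  0.084]
 [ 0.066  0.059 -0.996]]
```

```bash
cat > tgt.py <<'E'
import sys
from h import *
x,y,z,yaw=map(float,sys.argv[1:5]);a=np.radians(yaw)
s=ctrl.sense();M=R.from_rotvec(s["orientation"])
X=np.array([np.cos(a),np.sin(a),0]);Z=np.array([0,0,-1.]);D=R.from_matrix(np.c_[X,np.cross(Z,X),Z])
print("shift",tool(np.array([x,y,z])-s["eef_pos"]).round(2),"turn",np.degrees((M.inv()*D).as_rotvec()).round(1))
E
python3 tgt.py 455 30 110 196
```

```text
shift [ 4.52 -1.21 -5.38] turn [  4.7  -2.3 -44.2]
```

```bash
python3 -m jog '[[[0.9,-0.2,-1.1],[0.9,-0.5,-9]],[[1.8,-0.5,-2.2],[1.9,-0.9,-18]],[[2.7,-0.7,-3.3],[2.8,-1.4,-27]],[[3.6,-1,-4.3],[3.8,-1.8,-36]],[[4.5,-1.2,-5.4],[4.7,-2.3,-44]],[[4.5,-1.2,-5.4],[4.7,-2.3,-44]],[[4.5,-1.2,-5.4],[4.7,-2.3,-44]]]';python3 - <<'E'
from h import *
s=ctrl.sense();print(s["joint_pos"].round(3))
print(R.from_rotvec(s["orientation"]).as_matrix().round(3))
a=eyes.capture("side");cv2.imwrite("pics/s3.png",cv2.resize(a[220:380,220:420],None,fx=3,fy=3)[:,:,::-1])
E
```

```text
t: 7.02
eef_pos: [455.4, 29.8, 109.6]
orientation: [0.428, -3.112, -0.0]
contact_force: [-0.3, -0.2, 0.7]
opening: 0.0
gripper_force: 0.0
[ 0.51  -0.335 -0.503 -0.    -1.403 -1.808]
[[-0.963 -0.27  -0.001]
 [-0.27   0.963  0.   ]
 [ 0.001  0.    -1.   ]]
```

View pics/s3.png

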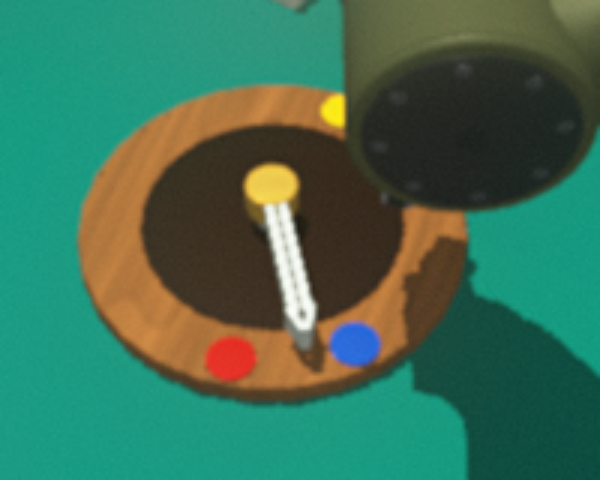

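The pointer tip, at about (322,323) in the side view, sits between blue and red, with the fingers clear on its left. I'll compute its angle and the push poses.

Run:
```python
from h import *
t=cast("side",(321.7,323.3),58);h=cast("side",(310.7,281.7),60);v=t-h
th=np.degrees(np.arctan2(v[1],v[0]));print(t,h,th,np.hypot(*v))
s=ctrl.sense();hub=np.array([555,36.5])
for a,g in((th,25),(th,0),(125,0),(120,0),(115,0),(110,0),(107,0),(105,0)):
    r=np.radians(a);d=np.array([np.cos(r),np.sin(r)]);l=np.array([-d[1],d[0]])
    p=hub+88*d+(19+g)*l; print(round(a),g,p.round(),tool([*(p-s["eef_pos"][:2]),0]).round(2))
```

```text
[476.40984522 119.12955644] [552.1795565   36.28093443] 132.44466640649802 112.27173871911283
132 25 [463.  72.] [-1.89  3.85 -0.  ]
132 0 [482.  89.] [-4.12  4.97 -0.  ]
125 0 [489.  98.] [-5.07  5.65 -0.  ]
120 0 [495. 103.] [-5.76  6.03 -0.  ]
115 0 [501. 108.] [-6.48  6.35 -0.01]
110 0 [507. 113.] [-7.22  6.6  -0.01]
107 0 [511. 115.] [-7.68  6.72 -0.01]
105 0 [514. 117.] [-7.98  6.79 -0.01]
```

```bash
python3 -m jog '[[[-0.9,1.9,0],[0,0,0]],[[-1.9,3.8,0],[0,0,0]],[[-1.9,3.8,3],[0,0,0]],[[-1.9,3.8,6.2],[0,0,0]],[[-1.9,3.8,6.2],[0,0,0]],[[-3,4.4,6.2],[0,0,0]],[[-4.1,5,6.2],[0,0,0]],[[-4.6,5.3,6.2],[0,0,0]],[[-5.1,5.6,6.2],[0,0,0]],[[-5.4,5.8,6.2],[0,0,0]],[[-5.8,6,6.2],[0,0,0]],[[-6.1,6.2,6.2],[0,0,0]],[[-6.5,6.4,6.2],[0,0,0]],[[-6.8,6.5,6.2],[0,0,0]],[[-7.2,6.6,6.2],[0,0,0]],[[-7.5,6.7,6.2],[0,0,0]],[[-7.5,6.7,6.2],[0,0,0]],[[-7.5,6.7,6.2],[0,0,0]]]';python3 - <<'E'
from h import *
a=eyes.capture("side");b=eyes.capture("wrist");cv2.imwrite("pics/s4.png",np.vstack([cv2.resize(a[220:380,220:420],None,fx=2,fy=2),cv2.resize(b,(400,300))[:280]])[:,:,::-1] if 0 else np.hstack([cv2.resize(a[220:380,220:420],(400,320)),cv2.resize(b,(400,320))])[:,:,::-1])
E
```

```text
t: 9.32
eef_pos: [509.5, 114.8, 48.3]
orientation: [-0.433, 3.111, 0.0]
contact_force: [-0.4, -0.1, 0.1]
opening: -0.2
gripper_force: 0.0
```

View pics/s4.png

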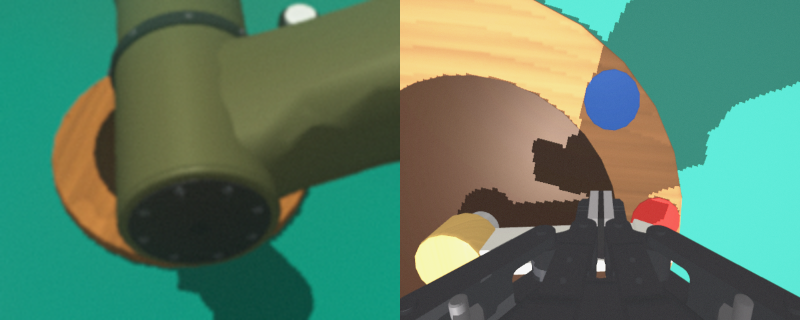

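The arm blocks the side view; the wrist view shows the bar past blue, close to red. I'll back off, lift and move towards the buzzer for a clear look.

```bash
python3 -m jog '[[[1.5,0,0],[0,0,0]],[[3,0,0],[0,0,0]],[[4,0,-4],[0,0,0]],[[4,0,-9],[0,0,0]],[[4,-5,-12],[0,0,0]],[[4,-10,-12],[0,0,0]],[[4,-15,-12],[0,0,0]],[[4,-20,-12],[0,0,0]],[[4,-25,-12],[0,0,0]],[[4,-30,-12],[0,0,0]],[[4,-30,-12],[0,0,0]],[[4,-30,-12],[0,0,0]]]';python3 - <<'E'
from h import *
s=ctrl.sense();print(s["joint_pos"].round(2))
a=eyes.capture("side");b=eyes.capture("top");cv2.imwrite("pics/s5.png",np.hstack([cv2.resize(a[220:380,220:420],(400,320)),cv2.resize(b[190:350,220:420],(400,320))])[:,:,::-1])
E
```

```text
t: 10.92
eef_pos: [552.6, -184.9, 167.9]
orientation: [0.432, -3.112, -0.0]
contact_force: [-0.2, 0.7, -0.0]
opening: -0.3
gripper_force: 0.0
[ 0.02  0.   -0.1  -0.   -1.47 -1.32]
```

View pics/s5.png

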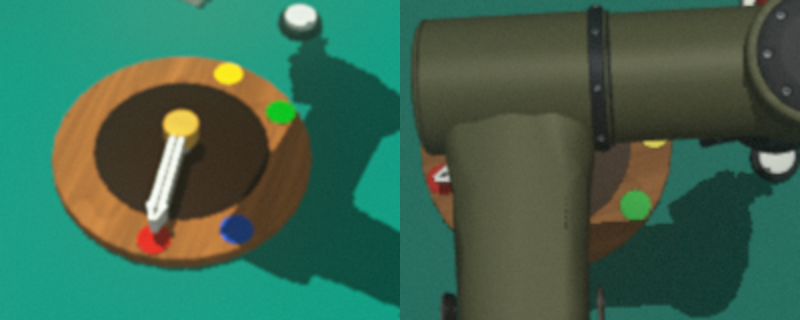

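The tip at side (296,326) lies just over the red disc at (296,340). I'll check this numerically and work out the shift to the buzzer.

Run:
```python
from h import *
t=cast("side",(296.5,327),58);h=cast("side",(310.5,281.5),60);d=cast("side",(296.3,340),20)
f=lambda v:np.degrees(np.arctan2(v[1],v[0]))
print(t,d,h,f(t-h),f(d-h))
tt=cast("top",(241.5,279.5),58);print("top disc ref red 518,158; tip",tt)
s=ctrl.sense();print(s["eef_pos"],tool(np.array([533,-229.5,60])-s["eef_pos"]).round(2))
```

```text
[515.92119324 152.45099221] [514.57052286 158.22404734] [552.86198333  36.00286228] 107.60056657033869 107.39558728329854
top disc ref red 518,158; tip [514.95187866 149.09468065]
[ 552.77287779 -184.09424104  168.38186909] [ 3.15 -3.82 10.84]
```

```bash
python3 -m jog '[[[1.6,-1.9,3],[0,0,0]],[[3.2,-3.8,6],[0,0,0]],[[3.2,-3.8,10],[0,0,0]],[[3.2,-3.8,12],[0,0,0]],[[3.2,-3.8,12.6],[0,0,0]],[[3.2,-3.8,13],[0,0,0]],[[3.2,-3.8,13.3],[0,0,0]],[[3.2,-3.8,13.6],[0,0,0]],[[3.2,-3.8,13.7],[0,0,0]],[[3.2,-3.8,13.7],[0,0,0]],[[3.2,-3.8,13.7],[0,0,0]]]'
```

```text
t: 12.4
eef_pos: [533.4, -230.2, 33.1]
orientation: [-0.434, 3.109, -0.001]
contact_force: [-1.2, 3.7, 9.0]
opening: 0.4
gripper_force: 4.1
```

```bash
python3 -m jog '[[[0,0,-0.5],[0,0,0]],[[0,0,-1.5],[0,0,0]],[[0,0,-5],[0,0,0]],[[0,0,-10],[0,0,0]],[[0,0,-14],[0,0,0]],[[0,0,-14],[0,0,0]],[[0,0,-14],[0,0,0]]]';python3 - <<'E'
from h import *
a=eyes.capture("side");cv2.imwrite("pics/s6.png",a[:,:,::-1])
E
```

```text
t: 13.28
eef_pos: [531.9, -230.2, 170.4]
orientation: [0.432, -3.111, -0.001]
contact_force: [0.2, 0.3, -1.0]
opening: -0.2
gripper_force: 0.0
```

View pics/s6.png

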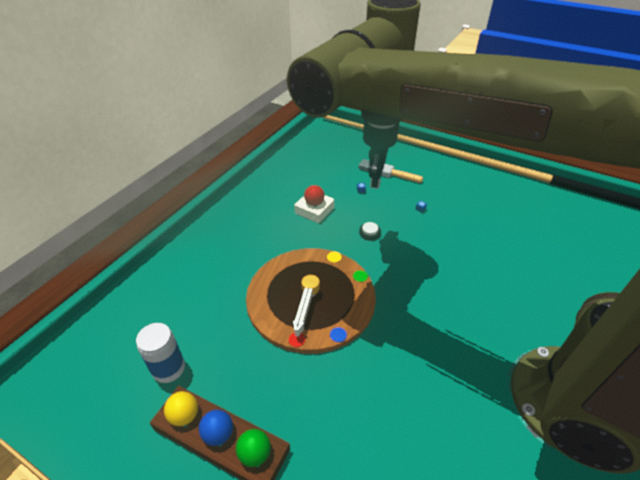

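The pointer tip (297,328) is over the red disc, the button (370,229) is up again, the balls and bystanders haven't moved, and the arm is clear.

```bash
python3 -c "
from rig import ctrl
print(ctrl.sign_off())"
```

```text
the job is handed in; nothing more can be done
None
```

I pushed the pointer over the red disc (matching the red ball on the stand), pressed the buzzer fully down and let it come back up, and handed the job in at about 13 s; sign-off gave no verdict, and on the way the wrist joint reached its range limit (-2.99), leaving the fingers against the hub at about 27 N until I backed off.

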